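# Clamp the glued transformer in the ratchet bar clamp

### The job

Lay the largest of the three transformers in the clamp between anvil and pad, its length along the clamp, and pump the clamp's lever in full strokes until the sprung pad holds it against the anvil with the pad's plunger pressed in about half of its travel, never all the way. Then put the lever back to its home stop and swing the keeper fully across to lock it there, and leave the two smaller transformers where they lie.

Things in the scene. Friction and masses are not known exactly. Their poses are not given: they have to be found in the camera images.
- clamp: bench ratchet bar clamp, fixed, grey base plate 100 x 275 mm, 12 mm thick, its top is the flat open bed at z 12. Origin on the worktop; own z up. All clamp coordinates here are in mm in this frame. Clamping direction is +y: the fixed anvil (34 wide, from z 12 to 53) has its face at y +95, x 0. Lever, toothed bar and pawls are at the -y end, the lever points towards -x. Guides stand to z 52 at y -67 and beyond. Bar and pad stand at x 0, z 26 to 50
- bed (a point): point on the bed surface (z 12), at x 0, y +45 of the clamp: where the transformer goes; same axes as the clamp
- pad_face (a point): centre of the face of the sprung pad (32 wide, 24 high, centre at z 38), on the moving jaw; faces the anvil, starts 92 to 112 mm from the anvil's face
- jaw (a joint): m, travel of the toothed bar and jaw along clamp +y, starts at 0 to 0.020; pad_face lies at clamp y -0.017 + jaw - pad. Teeth of 8 mm pitch: each full lever stroke moves it on one tooth, 8 mm (the first one anything up to 14 mm), it stays where it is left (20 N friction and a holding pawl) and cannot be drawn back
- pad (a joint): m, how far the pad's plunger is pressed into the jaw, 0 free to 0.024 fully in; spring 0.8 N/mm. The exposed plunger is a 12 mm steel rod 24 mm long when free, with a thin dark ring at its middle
- lever (a joint): rad, 0 at the home stop, 0.28 at the far stop; grows as the grip moves to clamp +y. A stroke of at least 0.2 and a return to below 0.05 takes one tooth. Stays where it is left; about 7 N at the grip to drive. Starts at 0 to 0.12
- lever_grip (a point): point on the axis of the lever's upright black grip, a round bar 16 mm across, from clamp z 60 to 121; the point is at z 101. It lies 176 mm from the lever's axis; at home it is at clamp x -144, y -145, at the far stop x -144, y -95
- lever_hinge (a point): the upright axis of the lever, at clamp x 30, y -120
- keeper (a joint): rad, 0 open (its arm points to clamp -x), 1.57 fully closed (arm points to clamp -y, its end stands against the lever's side); turns counter-clockwise from above. Stays where it is left (0.04 N m). It closes only while the lever is within about 0.05 rad of home. Starts at 0 to 0.3
- keeper_knob (a point): on the axis of the keeper's upright steel knob, a round pin 11 mm across from clamp z 62 to 106, 32 mm from the keeper's axis; the point is at z 96
- keeper_hinge (a point): the keeper's upright axis, at clamp x -60, y -80
- transformer_l: the largest transformer, yellow-taped with black bobbin, 35 x 81 x 38 mm over its pins, core block 32 x 68 x 37; 0.26 kg. Origin at the centre of its underside, length along its y, z up. Grip the long sides, 32 mm apart
- transformer_m: middle transformer, 29 x 65 x 29 mm, to be left alone; origin under its centre
- transformer_s: small transformer, 31 x 43 x 29 mm, to be left alone; origin under its centre

How it is judged:
On the way, in this order (a step that is already met when the one before it is completed fails the run):
1. the largest transformer lies in the bed between pad and anvil, along the clamp (x of transformer_l in the frame of bed between -0.018 and 0.018 m and y of transformer_l in the frame of bed between -0.03 and 0.03 m and z of transformer_l in the frame of bed below 0.005 m and angle between the y axis of transformer_l and the y axis of clamp, either way round below 0.3 rad), for 0.2 s.
2. the lever is pulled through a stroke (value of joint lever above 0.19 rad).
3. the plunger is pressed in at least 5 mm (value of joint pad above 0.005 m).
4. lever home and keeper closed (value of joint lever below 0.06 rad and value of joint keeper above 1.4 rad), for 0.2 s.
At the end, for the whole second after the job is handed in: The largest transformer stands flat on the bed against the anvil (within 7 mm along the clamp, 18 mm across, 0.2 rad), the plunger is pressed in 5 to 20.5 mm, the lever is within 0.06 rad of home and the keeper is closed past 1.4 rad (all of step 4 and value of joint pad between 0.005 and 0.0205 m and x of transformer_l in the frame of bed between -0.018 and 0.018 m and y of transformer_l in the frame of bed between 0.008 and 0.022 m and z of transformer_l in the frame of bed below 0.005 m and angle between the y axis of transformer_l and the y axis of clamp, either way round below 0.2 rad and angle between transformer_l's own z axis and vertical below 0.15 rad and linear speed of transformer_l below 0.02 m/s); the robot touches nothing.
It fails at once if the plunger is squeezed all the way in (value of joint pad above 0.0225 m).
It fails at once if a smaller transformer is moved more than 30 mm (distance of any of transformer_m, transformer_s from where it was at the start of the episode above 0.03 m).
It also fails if it takes over 61 s, if anything falls off the work surface, if the arm or the gripper's body presses on something with over 40 N, if the wrist force passes 120 N, or if a joint passes its speed limit or range.

### The arm

A 7-joint arm with a two-finger parallel gripper is mounted at the origin on a cart in front of the work surface, level with it; the furniture and walls round the work are solid. World frame = base frame: x ahead of the robot, y to its left, z up, the work surface at z = 0. Lengths are in m, angles in rad, forces in N, time in s.
With the tool pointing down it reaches from about 0.425 to 1.025 m from the base axis. Payload 9.4 kg.
Tool frame: the origin (TCP) lies at the very end of the fingers, on their centre line; the grasp point (between the pads) lies 19 mm behind it; z points along the fingers, y is the direction in which the jaws open and shut (so a half turn about z gives the same grasp; the last joint's range is limited). The gripper opens to 93 mm and grips with 3 to 60 N. Pads are 15 mm wide; open, the fingers measure 128 mm over their backs; the gripper's body (75 mm by 188 mm) begins 65 mm behind the grasp point.
Start: joints at [1.212, 0.599, -0.003, 1.599, 0.002, 0.943, -0.08], TCP at [0.202, -0.696, 0.219] pointing down, gripper open.
Joint ranges: [-2.57, 2.57], [-0.35, 1.97], [-1.29, 1.29], [0.11, 2.56], [-1.05, 4.19], [0.11, 1.86], [-2.63, 2.63]. Speed limits (rad/s): [2.22, 2.22, 3.01, 3.01, 3.14, 3.14, 3.14].

### API

Orientations are given as a rotation vector (axis times angle).
In Python, from cell import manip, kin, imaging, job, telemetry gives the robot as it stands. Calls block until the motion is done:
- manip.move_ptp(position, orientation): joint-space move of the TCP to a pose.
- manip.move_linear(position, rot=None, v=0.15): straight line of the TCP; rot=None keeps the orientation; v is the mean speed in m/s.
- manip.movej(angles): joint-space move.
- manip.command_gripper(opening, grip_force=None): finger opening in m; grip_force is the grip in N (None keeps the last); returns when the fingers have stopped.
- manip.wait(seconds).
- kin.solve_ik(position, orientation): joint angles nearest the present ones, or None.
- imaging.capture(name): name is "side" or "top"; returns the picture (384x512x3 uint8, red, green, blue); there is no depth.
- imaging.camera_params(name): a dict with "fx", "fy", "cx", "cy" (pixels), "R" (3x3) and "t" (3): a world point X has camera coordinates R X + t. Camera axes: x right, y down, z forward; pixel columns grow to the right and rows downward; lengths in m; the calibration is good to about 2 mm. A picture is of the moment at which its call begins. camera_params takes no time and is no camera call.
A pose or a line that the arm cannot do raises manip.IKError and nothing moves.
- job.finish_job(): hands the job in, once; it reports no verdict.
Readings, each from a call of its own:
- telemetry.read_t(): time.
- telemetry.read_qpos(): joint angles.
- telemetry.read_qd(): joint speeds.
- telemetry.read_joint_torque(): joint torques, N m.
- telemetry.read_ee_pos(): TCP position.
- telemetry.read_tcp_rot(): TCP orientation.
- telemetry.read_wrist_force(): force on the tool from outside, world axes, zero at the start.
- telemetry.read_ft_torque(): the same for the moment, N m.
- telemetry.read_width(): finger opening in m.
Only numpy, scipy, OpenCV 4.12 (cv2) and the standard library are available. Lean on these libraries where they do the work, as an engineer would, in place of code of your own. Each camera call takes 0.05 s, during which the arm holds its last target.

## Working session

There is one attempt and no reset: what is moved stays moved. The work goes in short steps, each a Python script; the robot and the scene stay as the last script left them, time stands still between calls to the robot, and variables do not carry over. Pictures are saved under pics/ and viewed, and the job is handed in when it is done.

```bash
ls; mkdir -p pics
python3 - <<'E'
from cell import manip,kin,imaging,job,telemetry
import cv2
for n in ("side","top"):
    im=imaging.capture(n); cv2.imwrite(f"pics/{n}0.png",im[:,:,::-1])
    p=imaging.camera_params(n); print(n,{k:(v.tolist() if hasattr(v,'tolist') else v) for k,v in p.items()})
print(telemetry.read_t(), telemetry.read_tcp_rot(), telemetry.read_ee_pos(), telemetry.read_width())
E
```

```text
pics
side {'fx': 466.6124634580179, 'fy': 466.6124634580179, 'cx': 260.67105752154333, 'cy': 192.14852963818961, 'R': [[-0.9053920948643172, -0.42453477920740845, 0.0059477559230800975], [-0.27180716820892453, 0.5687991526873383, -0.7762656679336087], [0.32616869541304705, -0.7044414419563085, -0.6303778525512043]], 't': [0.4147611928042104, 0.32286477468662955, 0.6591204090901411]}
top {'fx': 360.1669317684285, 'fy': 360.1669317684285, 'cx': 254.01411522883163, 'cy': 194.5992881687391, 'R': [[0.008854563915725193, -0.9999594157168658, 0.0016624130194262544], [-0.993785041283235, -0.008984347539130052, -0.11095302258602646], [0.11096345533346332, -0.0006696405610093865, -0.9938242617092712]], 't': [-0.1641556887293904, 0.543871957718684, 0.8877756599525218]}
0.1 [-3.10917999e+00 -4.41003562e-01  4.99441527e-04] [ 0.20146269 -0.69601458  0.21788244] 0.0929304170091563
```

View pics/side0.png

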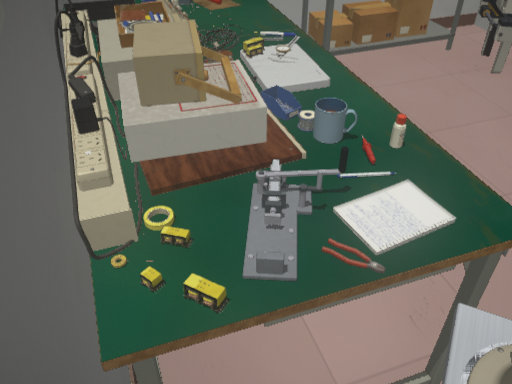

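View pics/top0.png

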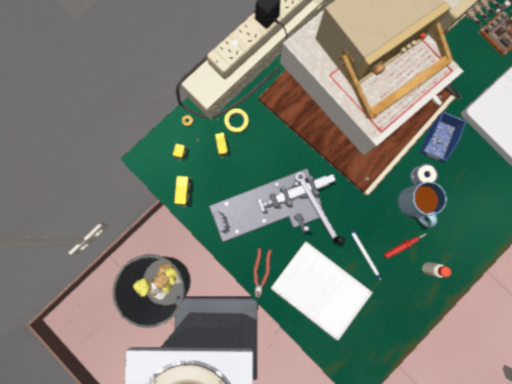

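The side view shows the clamp at about (272,225) and the large transformer at (205,290). The top view shows the plate at about (265,205), the large transformer at (182,190), the grip at (338,240) and the keeper at (306,228). I'll zoom in on these.

Run:
```python
import cv2
a=cv2.imread('pics/top0.png')[130:260,160:360]; cv2.imwrite('pics/topz.png',cv2.resize(a,None,fx=4,fy=4,interpolation=cv2.INTER_CUBIC))
a=cv2.imread('pics/side0.png')[140:310,170:370]; cv2.imwrite('pics/sidez.png',cv2.resize(a,None,fx=3.5,fy=3.5,interpolation=cv2.INTER_CUBIC))
```

```text
(no output)
```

View pics/topz.png

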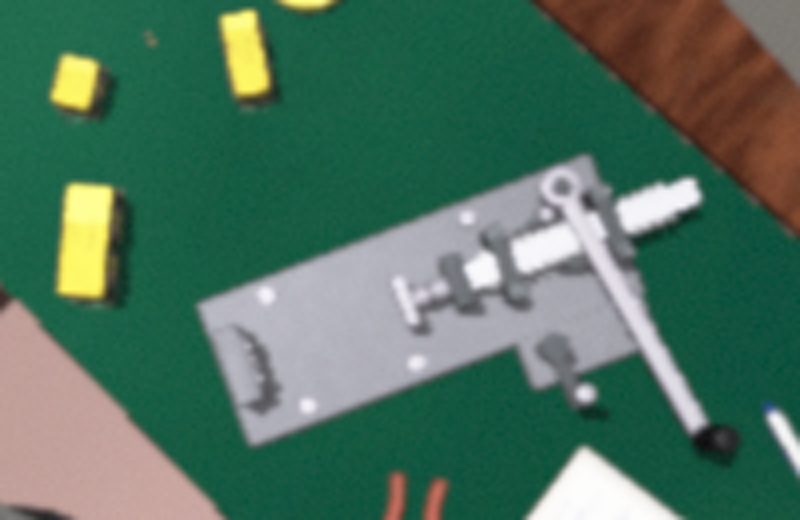

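View pics/sidez.png

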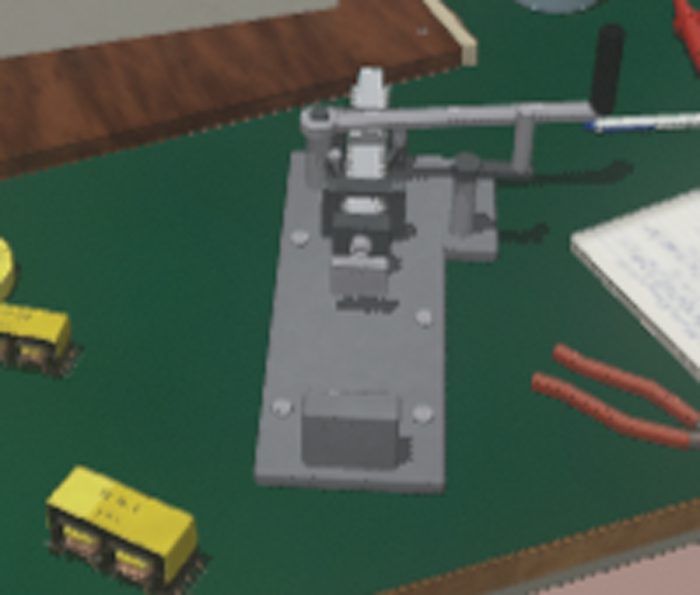

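```bash
cat > h.py <<'E'
import numpy as np, cv2
from cell import manip,kin,imaging,job,telemetry
P={n:imaging.camera_params(n) for n in("side","top")}
for p in P.values():
    p["R"]=np.array(p["R"]);p["t"]=np.array(p["t"])
def ray(n,u,v):
    p=P[n];d=p["R"].T@np.array([(u-p["cx"])/p["fx"],(v-p["cy"])/p["fy"],1.]);return -p["R"].T@p["t"],d/np.linalg.norm(d)
def onz(n,u,v,z):
    o,d=ray(n,u,v);return o+d*(z-o[2])/d[2]
def proj(n,X):
    p=P[n];c=p["R"]@np.array(X)+p["t"];return np.array([p["fx"]*c[0]/c[2]+p["cx"],p["fy"]*c[1]/c[2]+p["cy"]])
def tri(a,b):
    o1,d1=ray("top",*a);o2,d2=ray("side",*b)
    s=np.linalg.lstsq(np.c_[d1,-d2],o2-o1,rcond=None)[0]
    x,y=o1+s[0]*d1,o2+s[1]*d2;return (x+y)/2,np.linalg.norm(x-y)
tz=lambda u,v:(u/4+160,v/4+130)
sz=lambda u,v:(u/3.5+170,v/3.5+140)
E
python3 - <<'E'
from h import *
np.set_printoptions(precision=4,suppress=True)
for q in [(198,303),(250,447),(590,153)]: print('top corner',onz("top",*tz(*q),.012))
for q in [(256,478),(443,484),(292,155)]: print('side corner',onz("side",*sz(*q),.012))
print('hinge',tri(tz(562,187),sz(320,118)))
print('griptop',tri(tz(722,439),sz(612,32)), onz("top",*tz(722,439),.121), onz("side",*sz(612,32),.121))
for u,v in [(302,397),(395,397)]: print('anvil face top',onz("side",*sz(u,v),.053))
im=cv2.imread('pics/top0.png');
for n in("top","side"):
    im=cv2.imread(f'pics/{n}0.png');h=cv2.cvtColor(im,cv2.COLOR_BGR2HSV)
    m=cv2.inRange(h,(22,120,110),(35,255,255))
    for c in cv2.findContours(m,0,2)[0]:
        if cv2.contourArea(c)>60:
            r=cv2.minAreaRect(c);print(n,r,cv2.contourArea(c))
            if n=="top":print([onz("top",*b,.038).round(4).tolist() for b in cv2.boxPoints(r)])
E
```

```text
top corner [ 0.5173 -0.0442  0.012 ]
top corner [ 0.4251 -0.0796  0.012 ]
top corner [ 0.6182 -0.299   0.012 ]
side corner [ 0.5111 -0.0382  0.012 ]
side corner [ 0.4222 -0.076   0.012 ]
side corner [ 0.6122 -0.29    0.012 ]
hinge (array([ 0.5865, -0.2744,  0.0608]), np.float64(0.002057947812070949))
griptop (array([ 0.4329, -0.3569,  0.1189]), np.float64(0.002356292908463276)) [ 0.4341 -0.3561  0.121 ] [ 0.4311 -0.3541  0.121 ]
anvil face top [ 0.4976 -0.065   0.053 ]
anvil face top [ 0.4547 -0.0854  0.053 ]
top ((142.0609893798828, 286.0487976074219), (15.773550987243652, 16.554418563842773), 38.65980911254883) 191.5
[[0.312, 0.1414, 0.038], [0.3433, 0.1174, 0.038], [0.3198, 0.0861, 0.038], [0.2886, 0.1102, 0.038]]
top ((167.637939453125, 278.6551818847656), (12.4415864944458, 23.397611618041992), 21.801406860351562) 137.0
[[0.3134, 0.0757, 0.038], [0.3661, 0.0563, 0.038], [0.3552, 0.0274, 0.038], [0.3026, 0.047, 0.038]]
top ((180.9467315673828, 190.08607482910156), (12.041254043579102, 28.06608009338379), 5.19442892074585) 217.5
[[0.52, 0.043, 0.038], [0.5914, 0.0389, 0.038], [0.5
[... 335 characters left out ...]
619873), 78.69007110595703) 167.0
[[0.7013, -0.0557, 0.038], [0.7065, -0.0799, 0.038], [0.6526, -0.0914, 0.038], [0.6474, -0.0674, 0.038]]
side ((204.06504821777344, 285.2568359375), (40.22164535522461, 14.317580223083496), 24.44395637512207) 488.0
side ((151.01678466796875, 273.76177978515625), (18.43271827697754, 12.370402336120605), 34.99201965332031) 178.0
side ((118.29269409179688, 260.3658752441406), (11.244510650634766, 14.680334091186523), 51.34019470214844) 117.5
side ((167.05108642578125, 220.6094970703125), (47.844024658203125, 26.74139404296875), 19.98310661315918) 742.0
side ((252.8050537109375, 43.56652069091797), (12.055682182312012, 20.52174949645996), 61.69924545288086) 91.5
```

```bash
cat >> h.py <<'E'
from scipy.spatial.transform import Rotation as Ro
YAW=np.radians(21.7); O=np.array([.5128,-.1690])
xc=np.array([np.cos(YAW),np.sin(YAW)]);yc=np.array([-np.sin(YAW),np.cos(YAW)])
def W(x,y,z): return np.r_[O+x/1000*xc+y/1000*yc,z/1000]
def C(X): d=np.asarray(X)[:2]-O; return np.array([d@xc,d@yc])*1000
def down(y): return (Ro.from_euler('z',y)*Ro.from_euler('x',np.pi)).as_rotvec()
E
python3 - <<'E'
from h import *
np.set_printoptions(precision=4,suppress=True)
for n in("top","side"):
    im=cv2.imread(f'pics/{n}0.png')
    for p in [(50,117.5,12),(-50,117.5,12),(50,-157.5,12),(-50,-157.5,12),(17,95,53),(-17,95,53),(30,-120,70),(-144,-145,121),(-60,-80,60),(-92,-80,106),(0,-17,50)]:
        u=proj(n,W(*p)); 
        q=(u-([160,130] if n=='top' else [170,140]))*(4 if n=='top' else 3.5); print(n,p,u.round(1),'zoom',q.round(0))
print('knob',C(onz('top',*tz(585,395),.106)))
print('pad top edge', C(onz('top',*tz(399,283),.05)),C(onz('top',*tz(413,325),.05)),'side',C(onz('side',*sz(332,262),.05)),C(onz('side',*sz(388,268),.05)))
c=[onz('side',*sz(*q),.037) for q in [(82,467),(198,515),(172,552),(50,502)]]; print(np.array(c),np.mean(c,0))
for y in(-3.3,21.7,-68.3,111.7):
    print(y,kin.solve_ik([.5544,.0257,.2] if y<0 else W(-144,-145,80),down(np.radians(y))))
for y in(-68.3,111.7): print(y,kin.solve_ik(W(0,45,30),down(np.radians(y))))
E
```

```text
top (50, 117.5, 12) [208.4 206.3] zoom [194. 305.]
top (-50, 117.5, 12) [222.  242.6] zoom [248. 450.]
top (50, -157.5, 12) [306.7 168.5] zoom [587. 154.]
top (-50, -157.5, 12) [321.2 203.9] zoom [645. 296.]
top (17, 95, 53) [219.5 214.1] zoom [238. 337.]
top (-17, 95, 53) [224.4 227. ] zoom [257. 388.]
top (30, -120, 70) [299.1 177.1] zoom [556. 188.]
top (-144, -145, 121) [340.9 240.4] zoom [724. 442.]
top (-60, -80, 60) [297.2 217.5] zoom [549. 350.]
top (-92, -80, 106) [304.8 229.4] zoom [579. 398.]
top (0, -17, 50) [264.2 204.3] zoom [417. 297.]
side (50, 117.5, 12) [241.6 274.5] zoom [251. 471.]
side (-50, 117.5, 12) [296.7 277.3] zoom [443. 480.]
side (50, -157.5, 12) [252.7 182. ] zoom [289. 147.]
side (-50, -157.5, 12) [296.7 183.8] zoom [443. 153.]
side (17, 95, 53) [260.6 250.7] zoom [317. 387.]
side (-17, 95, 53) [279.5 251.6] zoom [383. 391.]
side (30, -120, 70) [260.6 171.7] zoom [317. 111.]
side (-144, -145, 121) [344.5 148.3] zoom [611.  29.]
side (-60, -80, 60) [302.8 188.8] zoom [465. 171.]
side (-92, -80, 106) [320.2 171.5] zoom [526. 110.]
side (0, -17, 50) [272.5 211.2] zoom [359. 249.]
knob [-91.8392 -83.7957]
pad top edge [12.251  -9.9202] [-15.2728  -8.5157] side [14.612  -5.1252] [-16.959   -2.1818]
[[0.5829 0.0118 0.037 ]
 [0.516  0.0138 0.037 ]
 [0.5166 0.0388 0.037 ]
 [0.5853 0.0377 0.037 ]] [0.5502 0.0255 0.037 ]
-3.3 [-0.0745  0.4215 -0.1022  2.0064  0.0636  0.7166 -1.8441]
21.7 [ 0.6021  0.6001 -0.0194  2.0899  0.0251  0.4518 -0.6286]
-68.3 [-0.8361  0.6683  1.1167  2.0499 -0.7728  0.9235 -2.0531]
111.7 [ 0.82    0.6188 -0.3366  2.0756  0.404   0.5091  0.5637]
-68.3 [-0.0299  0.6746  0.2502  2.2345 -0.5679  0.2916 -2.0473]
111.7 [ 0.3363  0.6665 -0.2833  2.211   0.5598  0.3315 -0.0449]
```

Run:
```python
from h import *
R=down(np.radians(177.3)); p=np.array([.5525,.0256,.0])
manip.move_ptp(p+[0,0,.12],R); print(telemetry.read_t(),telemetry.read_qpos())
manip.command_gripper(.065)
manip.move_linear(p+[0,0,.009],v=.2)
manip.command_gripper(.02,30); print(telemetry.read_width(),telemetry.read_t(),telemetry.read_wrist_force())
manip.move_linear(p+[0,0,.10],v=.2)
print(telemetry.read_width(),telemetry.read_wrist_force())
for n in("side","top"): cv2.imwrite(f"pics/{n}1.png",imaging.capture(n)[:,:,::-1])
print(telemetry.read_t(),telemetry.read_ee_pos())
a=cv2.imread('pics/side1.png')[120:320,130:360]; cv2.imwrite('pics/side1z.png',cv2.resize(a,None,fx=3,fy=3,interpolation=cv2.INTER_CUBIC))
```

```text
2.95 [ 0.34957679  0.629372   -0.73254497  2.05134964  0.65356666  0.70509498
  0.71466009]
0.03072719722491578 4.9667 [-0.93718122 -1.01532926  5.58681148]
0.030884311460377976 [-0.81049845  0.16607332 -2.23713447]
5.675 [0.55160351 0.02522963 0.09852603]
```

View pics/side1z.png

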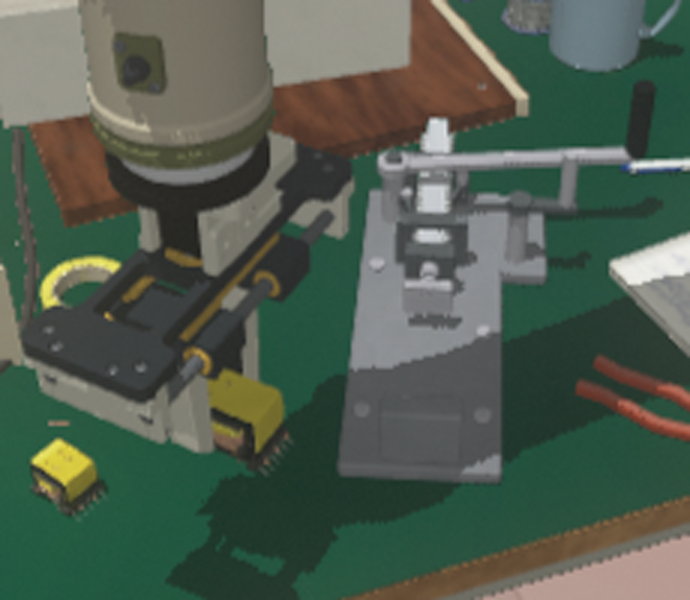

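The transformer is held, visible at about (240,420) in the zoom. Next is placing it in the bed.

Run:
```python
from h import *
R=down(np.radians(111.7)); 
manip.move_linear(W(0,48,105),R,v=.25)
print(telemetry.read_t(),telemetry.read_ee_pos(),C(telemetry.read_ee_pos()))
manip.move_linear(W(0,48,40),v=.2)
manip.move_linear(W(0,48,22),v=.06)
print(telemetry.read_ee_pos(),telemetry.read_wrist_force())
manip.command_gripper(.05)
manip.move_linear(W(0,48,110),v=.25)
R=down(YAW)
manip.move_ptp(W(-144,-145,170),R)
manip.command_gripper(.06)
for n in("side","top"): cv2.imwrite(f"pics/{n}2.png",imaging.capture(n)[:,:,::-1])
print(telemetry.read_t(),telemetry.read_ee_pos(),telemetry.read_qpos())
a=cv2.imread('pics/side2.png')[140:310,200:370]; a=cv2.resize(a,None,fx=3,fy=3,interpolation=cv2.INTER_CUBIC)
b=cv2.imread('pics/top2.png')[130:260,190:360];b=cv2.resize(b,None,fx=1.6*1.5,fy=1.6*1.5,interpolation=cv2.INTER_CUBIC)
c=np.zeros((600,800,3),np.uint8);c[:510,:400]=a[:510,:400];c[:b.shape[0],400:400+b.shape[1]]=b[:,:400];cv2.imwrite('pics/z2.png',c)
```

```text
6.9667 [ 0.49535528 -0.12357825  0.10488747] [ 0.58608306 48.65295601]
[ 0.4949344  -0.12438184  0.02191076] [ 0.80961351 -0.48565974 -2.63446137]
10.4583 [ 0.43264937 -0.35686982  0.17000891] [ 0.61592464  0.46607815 -0.038474    2.02473157  0.0285292   0.65127016
 -0.63289543]
```

View pics/z2.png

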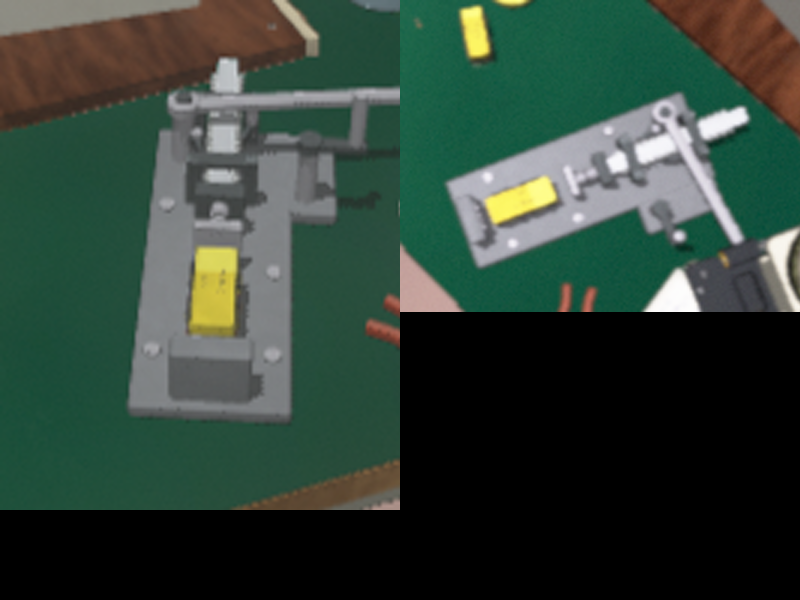

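The transformer lies in the bed along the clamp, with its yellow top at about (215,290) in the side zoom and clear of both anvil and pad. Next: take the lever grip and find its home stop.

Run:
```python
from h import *
np.set_printoptions(precision=3,suppress=True)
def lp(a,z=81): # lever angle
    t=np.arctan2(-25,-174)-a
    return W(30+176*np.cos(t),-120+176*np.sin(t),z)
print(C(lp(0)),C(lp(.28)))
a=.03
manip.move_linear(lp(a),v=.2)
manip.command_gripper(.005,20)
print(telemetry.read_width(),telemetry.read_wrist_force(),C(telemetry.read_ee_pos()))
f0=telemetry.read_wrist_force()[:2]
while a>-.06:
    a-=.01; manip.move_linear(lp(a),v=.05)
    f=telemetry.read_wrist_force()[:2]-f0
    print(round(a,3),f@xc,f@yc,C(telemetry.read_ee_pos()))
    if f@yc>18: break
print(telemetry.read_t())
```

```text
[-144.211 -145.03 ] [-144.344  -95.911]
0.015630635437289615 [-0.61  -5.149  2.121] [-145.166 -141.037]
0.02 -0.602423113060042 0.13706230034125763 [-145.062 -142.123]
0.01 -1.7288238423387303 3.1017823844217265 [-144.951 -143.066]
-0.0 -1.635965837570407 3.7751795285869134 [-144.786 -144.44 ]
-0.01 -1.6379862999141621 5.532616393844231 [-144.517 -146.027]
-0.02 -1.9146329462184255 4.363790390767383 [-144.217 -147.716]
-0.03 -2.043839542578807 10.43416460805972 [-144.306 -147.79 ]
-0.04 -1.9197206702919445 14.662993390036485 [-144.316 -147.835]
-0.05 -4.537924759921023 19.638557747982148 [-144.419 -147.861]
13.8167
```

```bash
cat >> h.py <<'E'
def lp(a,z=81):
    a-=.0166; t=np.arctan2(-25,-174)-a
    return W(30+176*np.cos(t),-120+176*np.sin(t),z)
def lang(): # lever angle from tcp
    c=C(telemetry.read_ee_pos()); return np.arctan2(-25,-174)-np.arctan2(c[1]+120,c[0]-30)+.0166
def stroke(k):
    f0=telemetry.read_wrist_force()
    fs=[]
    for a in (.1,.2,.262):
        manip.move_linear(lp(a),v=.12); fs.append(round(float((telemetry.read_wrist_force()-f0)[:2]@yc),1))
    h=lang()
    manip.move_linear(lp(.13),v=.14); manip.move_linear(lp(-.018),v=.12)
    print('hi',round(h,3),'lo',round(lang(),3),fs,telemetry.read_wrist_force().round(1),'t',telemetry.read_t())
    for n in("side","top"): cv2.imwrite(f"pics/{n}s{k}.png",imaging.capture(n)[:,:,::-1])
    a=cv2.imread(f'pics/side{"s%d"%k}.png')[180:270,235:310]; a=cv2.resize(a,None,fx=6,fy=6,interpolation=cv2.INTER_CUBIC)
    b=cv2.imread(f'pics/top{"s%d"%k}.png')[160:250,215:300]; b=cv2.resize(b,None,fx=4,fy=4,interpolation=cv2.INTER_CUBIC)
    c=np.zeros((540,790,3),np.uint8);c[:,:450]=a;c[:360,450:]=b[:,:340];cv2.imwrite(f'pics/zs{k}.png',c)
E
python3 - <<'E'
from h import *
stroke(1)
E
```

```text
hi -6.022 lo 0.001 [-17.2, -18.2, -19.0] [-7.2  4.   8.5] t 15.3917
```

View pics/zs1.png

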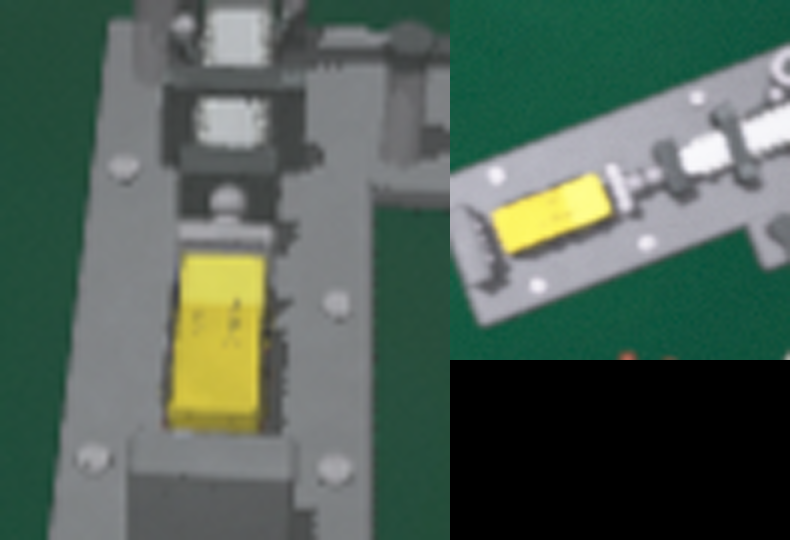

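Run:
```python
from h import *
np.set_printoptions(precision=1,suppress=True)
s=lambda u,v:(u/6+235,v/6+180); t=lambda u,v:((u-450)/4+215,v/4+160)
c=lambda n,q,z:C(onz(n,*q,z))+[0,2.8]
print('pad top', c('top',t(608,168),.05),c('top',t(622,210),.05),'side',c('side',s(180,245),.05),c('side',s(272,247),.05))
print('tr near end',c('top',t(601,173),.037),c('top',t(613,208),.037),'side',c('side',s(182,256),.037),c('side',s(264,257),.037))
print('tr anvil end',c('top',t(492,215),.037),c('top',t(503,252),.037),'side',c('side',s(170,412),.037),c('side',s(260,417),.037))
print('anvil top edge','side',c('side',s(137,437),.053),c('side',s(295,435),.053))
```

```text
pad top [14.1  6.2] [-13.5   7.6] side [13.4 15. ] [-16.3  14. ]
tr near end [13.8 11. ] [-9.5 11.9] side [13.1  6.1] [-13.8   4.8]
tr anvil end [13.8 84.5] [-10.4  86.3] side [13.1 77.1] [-14.7  77.4]
anvil top edge side [ 21.6 103.4] [-25.4  99.5]
```

Run:
```python
from h import *
stroke(2)
```

```text
hi -6.025 lo 0.001 [-7.0, -9.2, -9.8] [-8.4  4.5  4.5] t 17.05
```

View pics/zs2.png

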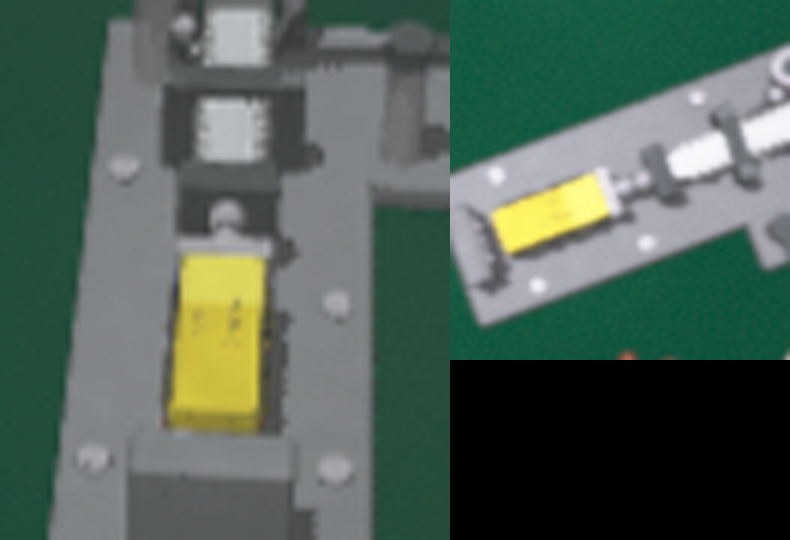

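The transformer has not moved and the pad now nearly touches it; the plunger is still free.

Run:
```python
from h import *
stroke(3)
```

```text
hi -6.025 lo 0.001 [-9.0, -11.2, -11.1] [-8.6  3.6  2. ] t 18.7083
```

View pics/zs3.png

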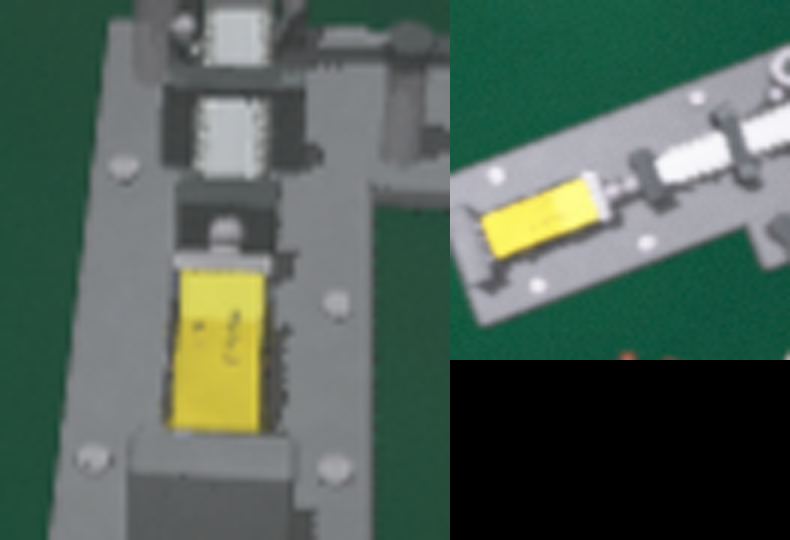

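The transformer moved with the pad: its top edge went from row 256 to 270 and the plunger is still long.

Run:
```python
from h import *
stroke(4)
```

```text
hi -6.027 lo 0.001 [-9.3, -11.2, -12.7] [-7.   5.8  2.2] t 20.3667
```

View pics/zs4.png

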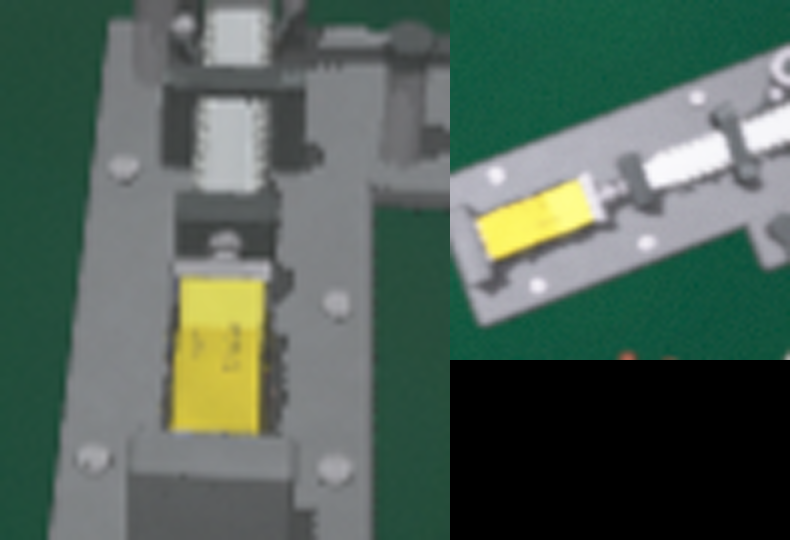

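```bash
cat > m.py <<'E'
from h import *
import sys
def prof(n,k):
    im=cv2.imread(f'pics/{n}s{k}.png').astype(np.float32)
    # sample along the clamp's centre line at height z
    def line(z,ys,xs):
        out=[]
        for y in ys:
            pts=np.array([proj(n,W(x,y-2.8,z)) for x in xs],np.float32)
            out.append(cv2.remap(im,pts[:,0].reshape(1,-1).copy(),pts[:,1].reshape(1,-1).copy(),cv2.INTER_LINEAR).reshape(-1,3).mean(0))
        return np.array(out)
    ys=np.arange(-60,105,.5)
    a=line(37,ys,np.arange(-8,9,2)); yel=(a[:,2]-a[:,0])
    m=yel>60; i=np.where(m)[0]
    yn=np.interp(60,yel[i[0]-2:i[0]+1],ys[i[0]-2:i[0]+1]); yf=ys[i[-1]]
    b=line(50,ys,np.arange(-4,5,2)).mean(1)
    return yn,yf,b,ys
if __name__=="__main__":
    for n in("top","side"):
        B=[]
        for k in map(int,sys.argv[1:]):
            yn,yf,b,ys=prof(n,k); B.append(b); print(n,k,'yellow',round(yn,1),yf)
        print('y   ',ys[::8].astype(int).tolist())
        for b in B: print(b[::8].astype(int).tolist())
E
python3 m.py 1 2 3 4
```

```text
top 1 yellow 13.2 86.5
top 2 yellow 15.7 86.5
top 3 yellow 23.0 93.5
top 4 yellow 26.7 96.0
y    [-60, -56, -52, -48, -44, -40, -36, -32, -28, -24, -20, -16, -12, -8, -4, 0, 4, 8, 12, 16, 20, 24, 28, 32, 36, 40, 44, 48, 52, 56, 60, 64, 68, 72, 76, 80, 84, 88, 92, 96, 100, 104]
[246, 247, 247, 247, 246, 234, 156, 116, 121, 137, 175, 177, 151, 173, 183, 190, 224, 188, 128, 188, 213, 214, 214, 214, 211, 200, 195, 193, 197, 198, 199, 200, 199, 199, 198, 198, 180, 115, 109, 147, 166, 179]
[246, 247, 247, 247, 247, 248, 247, 232, 151, 117, 120, 139, 179, 173, 155, 179, 183, 199, 229, 221, 214, 214, 214, 214, 211, 200, 195, 192, 197, 198, 199, 200, 199, 198, 198, 198, 181, 115, 110, 147, 167, 179]
[246, 247, 247, 247, 247, 248, 248, 248, 247, 232, 149, 117, 120, 139, 179, 173, 159, 181, 185, 209, 232, 223, 214, 214, 214, 213, 208, 198, 195, 195, 197, 197, 200, 200, 199, 199, 199, 196, 169, 150, 166, 179]
[246, 247, 247, 247, 247, 248, 248, 248, 248, 248, 248, 232, 147, 119, 121, 142, 162, 163, 184, 182, 211, 232, 219, 214, 215, 215, 214, 207, 198, 195, 196, 199, 200, 200, 200, 199, 199, 198
[... 428 characters left out ...]
151, 148, 151, 154, 155, 155, 154, 152, 152, 152, 152, 127, 109, 115, 130, 132]
[157, 185, 186, 186, 186, 186, 186, 178, 123, 89, 90, 85, 68, 107, 145, 139, 120, 149, 167, 166, 174, 175, 176, 175, 174, 162, 151, 148, 151, 154, 155, 155, 154, 152, 152, 152, 152, 127, 109, 116, 130, 132]
[157, 185, 186, 186, 186, 186, 186, 186, 186, 174, 120, 90, 90, 80, 70, 104, 147, 138, 114, 149, 160, 157, 171, 175, 176, 175, 169, 156, 148, 148, 150, 151, 154, 155, 154, 152, 152, 153, 151, 126, 130, 132]
[157, 186, 186, 186, 186, 185, 186, 186, 186, 186, 186, 174, 112, 90, 91, 85, 73, 115, 131, 120, 142, 159, 162, 175, 175, 176, 175, 172, 157, 151, 150, 152, 152, 156, 154, 153, 152, 151, 152, 136, 130, 132]
```

Both views agree. In stroke 4 the jaw moved 8 mm and the transformer only 3.7 mm, so it has reached the anvil with the plunger about 4–5 mm in. One more stroke should bring that to about 12–13 mm.

```bash
python3 - <<'E'
from h import *
stroke(5)
E
python3 m.py 3 4 5
```

```text
hi -6.03 lo 0.0 [-10.2, -13.8, -14.3] [-7.   5.6  4.5] t 22.025
top 3 yellow 23.0 93.5
top 4 yellow 26.7 96.0
top 5 yellow 26.8 96.0
y    [-60, -56, -52, -48, -44, -40, -36, -32, -28, -24, -20, -16, -12, -8, -4, 0, 4, 8, 12, 16, 20, 24, 28, 32, 36, 40, 44, 48, 52, 56, 60, 64, 68, 72, 76, 80, 84, 88, 92, 96, 100, 104]
[246, 247, 247, 247, 247, 248, 248, 248, 247, 232, 149, 117, 120, 139, 179, 173, 159, 181, 185, 209, 232, 223, 214, 214, 214, 213, 208, 198, 195, 195, 197, 197, 200, 200, 199, 199, 199, 196, 169, 150, 166, 179]
[246, 247, 247, 247, 247, 248, 248, 248, 248, 248, 248, 232, 147, 119, 121, 142, 162, 163, 184, 182, 211, 232, 219, 214, 215, 215, 214, 207, 198, 195, 196, 199, 200, 200, 200, 199, 199, 198, 200, 176, 167, 179]
[246, 247, 247, 247, 247, 248, 248, 248, 248, 248, 249, 248, 247, 233, 150, 119, 123, 152, 182, 182, 210, 232, 220, 214, 215, 215, 214, 207, 199, 195, 196, 199, 200, 200, 200, 200, 199, 198, 199, 176, 167, 179]
side 3 yellow 11.1 83.0
side 4 yellow 14.8 83.0
side 5 yellow 14.8 83.0
y    [-60, -56, -52, -48, -44, -40, -36, -32, -28, -24, -20, -16, -12, -8, -4, 0, 4, 8, 12, 16, 20, 24, 28, 32, 36, 40, 44, 48, 52, 56, 60, 64, 68, 72, 76, 80, 84, 88, 92, 96, 100, 104]
[157, 185, 186, 186, 186, 186, 186, 186, 186, 174, 120, 90, 90, 80, 70, 104, 147, 138, 114, 149, 160, 157, 171, 175, 176, 175, 169, 156, 148, 148, 150, 151, 154, 155, 154, 152, 152, 153, 151, 126, 130, 132]
[157, 186, 186, 186, 186, 185, 186, 186, 186, 186, 186, 174, 112, 90, 91, 85, 73, 115, 131, 120, 142, 159, 162, 175, 175, 176, 175, 172, 157, 151, 150, 152, 152, 156, 154, 153, 152, 151, 152, 136, 130, 132]
[157, 186, 186, 186, 186, 186, 186, 186, 186, 186, 186, 186, 186, 174, 113, 90, 90, 83, 71, 114, 142, 159, 162, 176, 176, 176, 175, 172, 155, 150, 149, 152, 152, 156, 155, 153, 152, 151, 152, 135, 130, 132]
```

View pics/zs5.png

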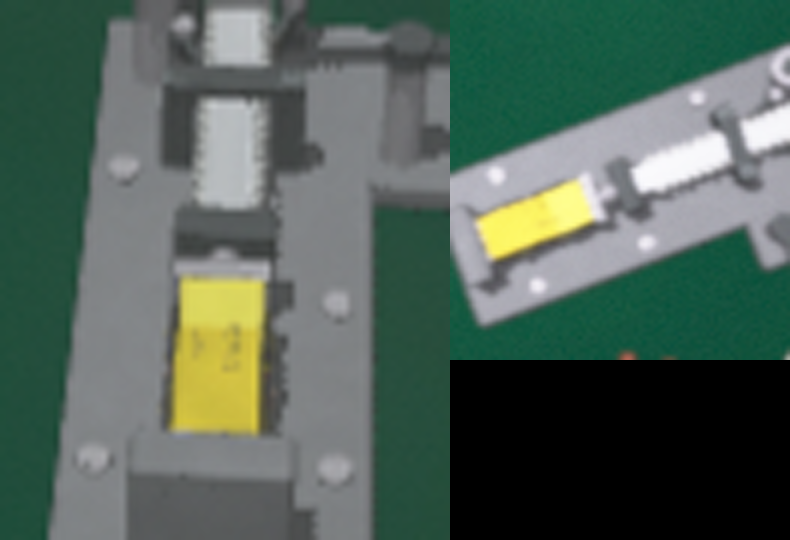

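The plunger took up all of stroke 5 while the transformer stayed put, so it is about 12 mm in. Bar end to pad shrank from about 42 to about 30 mm, which agrees. Now I'll release the lever and close the keeper.

Run:
```python
from h import *
np.set_printoptions(precision=3,suppress=True)
X,e=tri(tz(585,395),sz(525,109)); print(X,e,C(X))
k=C(X)
th=np.arctan2(-(k[1]+82.8),-(k[0]+60)); print('theta',th)
def kp(t,z=78): return W(-60-32*np.cos(t),-82.8-32*np.sin(t),z)
t0=max(.0,min(.3,th)); print(C(kp(t0)))
manip.command_gripper(.05)
manip.move_linear(lp(0,165),v=.25)
R=down(YAW)
manip.move_linear(kp(t0,150),R,v=.25)
manip.move_linear(kp(t0),v=.15)
print(telemetry.read_wrist_force(), C(telemetry.read_ee_pos()))
manip.command_gripper(.003,15)
print(telemetry.read_width(),telemetry.read_wrist_force(),telemetry.read_t(),C(telemetry.read_ee_pos()))
cv2.imwrite("pics/side6.png",imaging.capture("side")[:,:,::-1])
a=cv2.imread('pics/side6.png')[100:260,200:370]; cv2.imwrite('pics/side6z.png',cv2.resize(a,None,fx=3.5,fy=3.5,interpolation=cv2.INTER_CUBIC))
```

```text
[ 0.458 -0.281  0.104] 5.566789604596663e-05 [-91.942 -84.08 ]
theta 0.04004120081307365
[-91.974 -84.081]
[-1.192 -0.136  0.216] [-92.429 -84.701]
0.01079941373691783 [0.77  0.806 2.769] 25.1833 [-91.946 -84.061]
```

View pics/side6z.png

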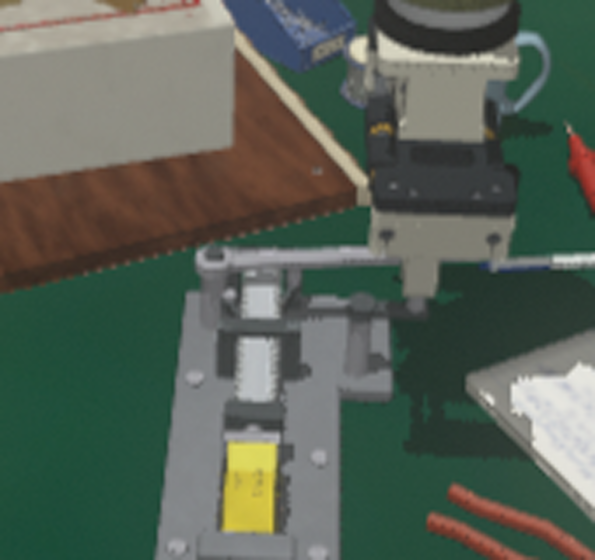

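The knob is gripped (width 10.8 mm). Next I'll sweep it closed while watching the force.

Run:
```python
from h import *
np.set_printoptions(precision=2,suppress=True)
def kp(t,z=78): return W(-60-32*np.cos(t),-82.8-32*np.sin(t),z)
f0=telemetry.read_wrist_force()
for t in list(np.arange(.2,1.57,.15))+[1.5,1.57,1.62]:
    manip.move_linear(kp(t),v=.06)
    f=telemetry.read_wrist_force()-f0; c=C(telemetry.read_ee_pos())
    print(round(t,2),f[:2]@xc,f[:2]@yc,f[2],c,'ang',np.arctan2(-(c[1]+82.8),-(c[0]+60)))
    if np.linalg.norm(f)>25: break
print(telemetry.read_t(),telemetry.read_width())
```

```text
0.2 -1.6827404780490376 0.890576164652451 1.0266915316484004 [-91.78 -88.96] ang 0.19130574850689905
0.35 -2.189548890982362 1.2351506131032701 0.9586244722005777 [-90.56 -93.53] ang 0.3377719780047667
0.5 -1.6563301067071012 1.865591315926089 0.5922794003430125 [-88.4  -97.92] ang 0.4890525891905398
0.65 -1.0718512360852002 1.3017485206874109 -0.7055674568840122 [ -85.36 -102.13] ang 0.6513640486721434
0.8 -0.6123873517582399 0.09654791983362454 -1.7230991658297912 [ -82.04 -105.8 ] ang 0.8066349466391327
0.95 -0.947269025822223 1.8544912540901648 -1.651070367288255 [ -78.39 -108.73] ang 0.9539702607633875
1.1 0.5077512735852818 2.2143180572804835 -2.9600258752009574 [ -74.25 -111.19] ang 1.1056144114925894
1.25 -0.30833037110044736 1.933317404777159 -2.940622270031371 [ -70.   -112.95] ang 1.2505352838098522
1.4 -0.33136371502449724 2.664131246542087 -4.527988139116707 [ -65.49 -114.18] ang 1.3977019226126042
1.55 -0.4284089055288956 1.7427502172186244 -3.932110255463392 [ -60.52 -114.98] ang 1.5546945658775053
1.5 2.171211666211643 1.8784929803540507 -5.824543702664242 [ -61.6  -114.83] ang 1.5207691570229285
1.57 -0.08975626102373244 1.2961759610342745 -4.761438526060191 [ -60.27 -114.97] ang 1.5625513003191176
1.62 -3.4808282604601097 -0.26374838117859195 -3.94394759329858 [ -59.1  -115.07] ang 1.598799439094849
28.4833 0.01039537999635782
```

```bash
python3 - <<'E'
from h import *
np.set_printoptions(precision=2,suppress=True)
def kp(t,z=78): return W(-60-32*np.cos(t),-82.8-32*np.sin(t),z)
f0=telemetry.read_wrist_force()
for t in (1.67,1.72,1.77):
    manip.move_linear(kp(t),v=.06)
    f=telemetry.read_wrist_force()-f0; c=C(telemetry.read_ee_pos())
    print(t,f[:2]@xc,f[:2]@yc,f[2],c,'ang',np.arctan2(-(c[1]+82.8),-(c[0]+60)))
    if abs(f[:2]@xc)>8: break
manip.move_linear(kp(1.6),v=.1)
manip.command_gripper(.035)
manip.move_linear(kp(1.6,170),v=.2)
manip.move_ptp([.30,-.60,.25],down(YAW))
for n in("side","top"): cv2.imwrite(f"pics/{n}s7.png",imaging.capture(n)[:,:,::-1])
print(telemetry.read_t(),telemetry.read_wrist_force())
a=cv2.imread('pics/sides7.png')[140:290,220:370]; a=cv2.resize(a,None,fx=3,fy=3,interpolation=cv2.INTER_CUBIC)
b=cv2.imread('pics/tops7.png')[150:260,200:350];b=cv2.resize(b,None,fx=2.3,fy=2.3,interpolation=cv2.INTER_CUBIC)
c=np.zeros((450,800,3),np.uint8);c[:450,:450]=a;c[:b.shape[0],450:450+b.shape[1]]=b[:,:350];cv2.imwrite('pics/z7.png',c)
E
python3 m.py 5 7 | grep yellow
```

```text
1.67 0.6771081012696609 -2.06178172823862 -1.5112286302439217 [ -56.75 -115.12] ang 1.6710788860699601
1.72 -0.9439652339307073 -3.761291924848118 -1.169022908965116 [ -55.3  -115.07] ang 1.7153762751999828
1.77 -4.734754424792417 -5.209192589145289 0.942164030229881 [ -55.07 -115.04] ang 1.7225229401630184
32.2083 [-0.27  0.75 -0.46]
top 5 yellow 26.8 96.0
top 7 yellow 26.9 96.0
side 5 yellow 14.8 83.0
side 7 yellow 14.8 83.0
```

View pics/z7.png

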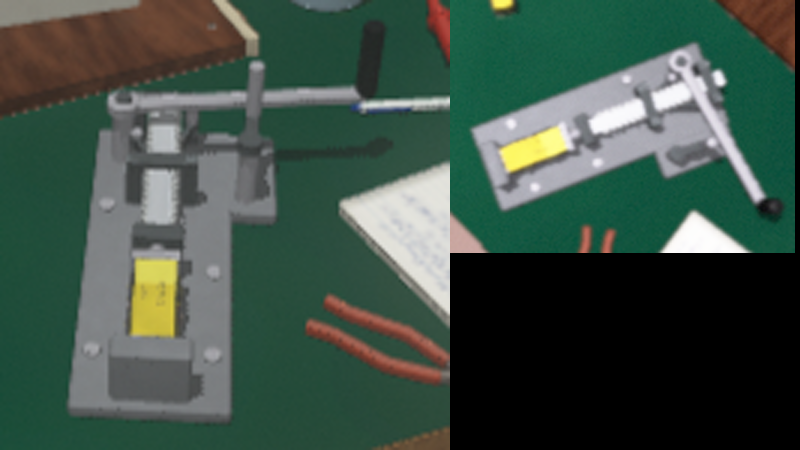

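I backed the knob off to 1.6 in my frame before releasing, while it had stalled at 1.72. That may have left the keeper short of its stop, so I'll close it again and release there.

```bash
python3 - <<'E'
from h import *
np.set_printoptions(precision=2,suppress=True)
def kp(t,z=78): return W(-60-32*np.cos(t),-82.8-32*np.sin(t),z)
R=down(YAW)
manip.move_ptp(kp(1.6,170),R)
manip.move_linear(kp(1.6),v=.15)
manip.command_gripper(.003,15); print(telemetry.read_width())
f0=telemetry.read_wrist_force()
for t in (1.66,1.70,1.74,1.78,1.82):
    manip.move_linear(kp(t),v=.05)
    f=telemetry.read_wrist_force()-f0; c=C(telemetry.read_ee_pos())
    print(t,f[:2]@xc,f[:2]@yc,c,'ang',np.arctan2(-(c[1]+82.8),-(c[0]+60)))
    if abs(f[:2]@xc)>7: break
manip.command_gripper(.035); print(C(telemetry.read_ee_pos()))
manip.move_linear(kp(t,170),v=.2)
manip.move_ptp([.30,-.60,.25],R)
for n in("side","top"): cv2.imwrite(f"pics/{n}s8.png",imaging.capture(n)[:,:,::-1])
print(telemetry.read_t(),telemetry.read_wrist_force())
a=cv2.imread('pics/sides8.png')[140:290,220:370]; a=cv2.resize(a,None,fx=3,fy=3,interpolation=cv2.INTER_CUBIC)
b=cv2.imread('pics/tops8.png')[160:240,260:350];b=cv2.resize(b,None,fx=3.8,fy=3.8,interpolation=cv2.INTER_CUBIC)
c=np.zeros((450,800,3),np.uint8);c[:450,:450]=a;c[:b.shape[0],450:450+b.shape[1]]=b[:,:350];cv2.imwrite('pics/z8.png',c)
E
python3 m.py 5 8 | grep yellow
```

```text
0.010569331971940604
1.66 -2.0925607718130266 -0.30541774507371744 [ -57.48 -115.22] ang 1.6482398782754335
1.7 -2.2215334432989016 -1.7260148467737886 [ -56.42 -115.23] ang 1.6808455084059062
1.74 -2.8330606759402435 -1.226354262996651 [ -55.64 -115.21] ang 1.7043721181216898
1.78 -6.32883798447577 -3.0677769173595872 [ -55.36 -115.2 ] ang 1.7129075377669671
1.82 -9.69734638727548 -3.1534286788041523 [ -55.19 -115.2 ] ang 1.7181175081125994
[ -51.98 -113.72]
38.875 [ 0.37 -0.75 -0.78]
top 5 yellow 26.8 96.0
top 8 yellow 26.9 96.0
side 5 yellow 14.8 83.0
side 8 yellow 14.8 83.0
```

View pics/z8.png

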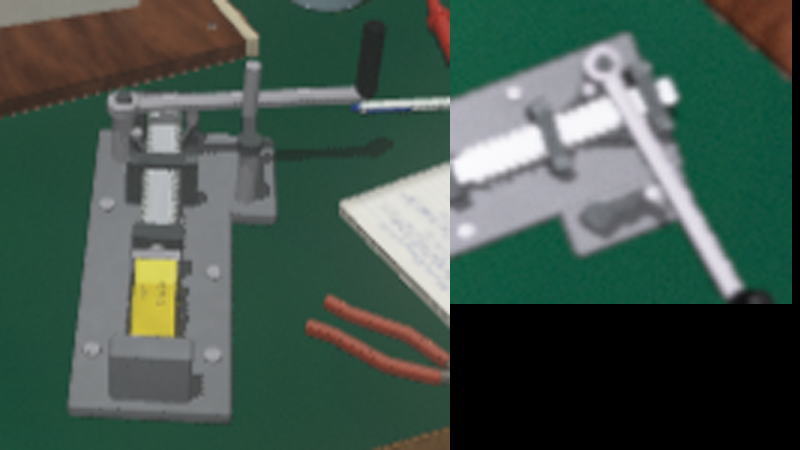

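Run:
```python
from h import *
np.set_printoptions(precision=1,suppress=True)
def knob(u,v):return C(onz('top',(u-450)/3.8+260,v/3.8+160,.106))
print('knob now top',knob(652,192),'before',C(onz('top',*tz(585,395),.106)))
print('knob side', C(onz('side',253/3+220,66/3+140,.106)),'initial',C(onz('side',*sz(525,109),.106)))
print('grip side', C(onz('side',371/3+220,26/3+140,.121)),'initial',C(onz('side',*sz(612,32),.121)))
d=0
for n in('top','side'):
    for k in('0','s8'):
        h=cv2.cvtColor(cv2.imread(f'pics/{n}{k}.png'),cv2.COLOR_BGR2HSV);m=cv2.inRange(h,(22,120,110),(35,255,255))
        print(n,k,[tuple(np.round(cv2.minAreaRect(c)[0],1)) for c in cv2.findContours(m,0,2)[0] if 100<cv2.contourArea(c)<300])
```

```text
knob now top [ -58.5 -114.7] before [-91.8 -83.8]
knob side [ -60.7 -111. ] initial [-91.7 -81.3]
grip side [-142.  -143.4] initial [-144.4 -141.8]
top 0 [(np.float64(142.1), np.float64(286.0)), (np.float64(167.6), np.float64(278.7)), (np.float64(180.9), np.float64(190.1)), (np.float64(178.5), np.float64(150.4)), (np.float64(221.1), np.float64(143.1))]
top s8 [(np.float64(142.3), np.float64(286.3)), (np.float64(169.6), np.float64(279.5)), (np.float64(235.3), np.float64(214.9)), (np.float64(178.5), np.float64(150.5)), (np.float64(221.1), np.float64(143.1))]
side 0 [(np.float64(151.0), np.float64(273.8)), (np.float64(118.3), np.float64(260.4))]
side s8 [(np.float64(151.0), np.float64(273.8)), (np.float64(118.3), np.float64(260.4))]
```

The knob measures at about (-60,-113), the keeper's closed position. The lever is home, the smaller transformers have not moved, and the arm is clear, so I'm handing in.

Run:
```python
from h import *
print(telemetry.read_t(),telemetry.read_width()); job.finish_job()
```

```text
38.875 0.034873980946637316
the job is handed in; nothing more can be done
```

The largest transformer is clamped against the anvil, the lever is home and the keeper is closed. I handed the job in at 38.9 s of the 61 s allowed; no verdict was reported.

- **Clamping:** I laid the transformer in the bed and pumped five full strokes. Each reached about 0.26 rad and returned to about 0. On stroke 4 the transformer stopped against the anvil. On stroke 5 it did not move while the jaw advanced another 8 mm.
- **Plunger:** I estimate it is pressed in about 12–13 mm, from how far the jaw and the transformer each moved in both views. There is no direct reading of it.
- **Keeper:** On the first closing I backed the knob off slightly before letting go. I then gripped it again, pushed it until it stalled, and released it there.
- **Last checks:** The knob was at about (-60, -113) mm in the clamp frame; fully closed is (-60, -112). The transformer had not moved since stroke 5, the two smaller ones were where they started, and the arm was clear.
- **Disagreements:** The two cameras differed by about 5 mm in absolute position. I corrected the clamp's y by 2.8 mm after feeling the lever's home stop. The keeper stalled at an apparent 1.72 rad instead of 1.57, which I put down to the remaining few mm of error in my clamp frame.

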